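# Inspect the drying plate under the hand lamp

### The arm

A 6-joint arm with a two-finger parallel gripper is mounted at the origin on the work surface. World frame = base frame: x ahead of the robot, y to its left, z up, the work surface at z = 0. Lengths are in m, angles in rad, forces in N, time in s.
With the tool pointing down it reaches from about 0.3 to 0.95 m from the base axis. Payload 3.1 kg.
Tool frame: the origin (TCP) lies midway between the tips of the shut fingers; the grasp point (between the pads) lies 19 mm behind it (grasp_offset is the distance from the TCP to the grasp point, in m); z points along the fingers, y is the line along which they close (so a half turn about z gives the same grasp; the last joint's range is limited). The gripper opens to 85 mm and grips with 20 to 120 N. Pads are 22 mm wide; open, the fingers measure 114 mm over their backs; the gripper's body (76 mm by 85 mm) begins 54 mm behind the grasp point. The pads swing forward as they close: fully open they stand 13 mm farther back than shut.
Start: joints at [1.155, 0.308, 1.634, -0, 1.2, -0.07], TCP at [0.212, 0.588, 0.231] pointing down, gripper open.
Joint ranges: [-3.06, 3.06], [-0.79, 1.96], [0.05, 2.63], [-1.19, 4.34], [0.05, 2.64], [-2.94, 2.94]. Speed limits (rad/s): [2.79, 2.79, 3.14, 3.14, 3.14, 3.14].

### API

Orientations are given as a unit quaternion [x, y, z, w].
In Python, from plant import * gives the robot as it stands.
- The arm moves only by the tool drive_tool, never from a script. Its argument "motion" is a list of rows, each a list of 6 numbers: the shift along the tool's x, y, z in units of 30 mm (1.0 is 30 mm), then the turn, a rotation vector about the tool's x, y, z in units of 0.08 rad (1.0 is 0.08 rad). In form: [[tx, ty, tz, rx, ry, rz], ...]. A call has 1 to 20 rows; each row shifts and turns the commanded pose from where the row before left it, along the tool's axes as they then stand; what a row does not reach is not made up. A row lasts 1/12 s, in which the tool goes at most 41.7 mm and 7.16 degrees, less where a joint would pass 70% of its speed; a pose out of reach is approached as far as the arm can. A call with a number of a shift or a turn outside -1 to 1 is refused whole. A call with a gripper value outside its range is refused whole. "claw" is the opening, from 0 (shut) to 1 (fully open), set as the call begins (left out, the last holds). The fingers move at their own pace and stop on an object; the grip force is fixed at half the most. Time passes only in rows, so rows that do not move let the fingers close. It gives the time, the measured TCP pose, the force, the opening and the grip force at its end, in the units of the state.
- sense(): the state, without advancing time (a new reading comes with each control period).
- snapshot(name): name is "side" or "top" or "wrist"; returns a dict with "frame" (384x512x3 uint8, red, green, blue), "range_z" (384x512 float32, m along the optical axis (not along the pixel's ray), 0 where there is no reading), "fx", "fy", "cx", "cy" (pixels), "distortion" ([k1, k2, p1, p2, k3] as OpenCV has them; the pictures are not rectified), "pose" (4x4, takes a point from camera to world coordinates). Camera axes: x right, y down, z forward; pixel columns grow to the right and rows downward; lengths in m; the calibration is good to about 2 mm. A picture is of the moment at which its call begins.
- job_done(): hands the job in; it is judged then, once.
The state is a dict: "time_s": time; "joint_pos": joint angles; "qvel": joint speeds; "tau": joint torques, N m; "position": TCP position; "ee_rot": TCP orientation; "wrist_force": force on the tool from outside, world axes, zero at the start; "ft_torque": the same for the moment, N m; "gripper_width": finger opening in m; "gripper_force": force on a finger pad.
Only numpy, scipy, OpenCV 4.12 (cv2) and the standard library are available. Lean on these libraries where they do the work, as an engineer would, in place of code of your own. Each camera call takes 0.05 s, during which the arm holds its last target. There are 200 camera calls.

### The job

Check the glass plate that is drying in the bench oven: pull the oven's drop-down door right down, which draws the wire rack and the plate out, then pick up the hand lamp by its handle and carry it over the things on the bench to the plate. Hold the lamp face down and level, lengthways along the plate and centred over it, about two centimetres above its coating, and finish while still holding it there. Touch the plate with neither lamp nor gripper, leave it lying on the rack, and do not shift or knock over the other things on the bench.

Things in the scene. Friction and masses are not known exactly. Their poses are not given: they have to be found in the camera images.
- oven: steel bench oven, fixed to the bench, 380 wide x 270 deep x 235 high; its origin is on the bench under the middle of the door opening, in the plane of its front; its x points to its back, y to its left (seen from the robot), z up; the body extends from x 0 to 270 mm, y -235 to +145 mm (two dials right of the door)
- oven_door (a joint): angle of the oven's glass drop-down door (rad): 0 shut, 1.55 fully down (level, stop). The door is 270 wide, 145 high, 12 thick, hinged at its lower edge, without latch; a light pull of a few N opens it. It stays where left only near shut; past 0.45 rad it sinks fully down by itself, damped, in 1 to 2 s. Bars inside pull the rack out as it comes down
- oven_door_handle (a point): centre of the door's handle, a round steel bar 12 thick, 220 long along the oven's y, on posts 90 mm either side of its middle; 42 mm out from the door's face (36 mm free behind it), 130 mm from the hinge along the door, 15 mm below the door's top edge. Its axes turn with the door (z from hinge to top edge, x into the oven when shut)
- oven_door_hinge (a point): middle of the door's hinge line, 68 mm above the bench, axis along the oven's y; with the door fully down the door's inner face lies 74 mm above the bench
- rack_front (a point): middle of the front edge of the wire rack, at the height of its upper surface (115 mm above the bench); the rack is 230 wide and 215 deep (from this point to +x of the oven) and slides 120 mm out of the oven, towards the robot, as the door goes fully down
- plate: glass plate with a white coating on top, loose, lying on the wire rack, 100 x 50 x 3 mm, 35 g; origin at the centre of its underside, x along its 100 mm, z up. It starts inside the shut oven, near the rack's front, roughly lengthways along the oven's y; once the door is down its centre stands about 60 to 75 mm in front of the oven's front face
- lamp: dark grey hand lamp standing face down on the bench, loose: a flat box 180 x 56 x 42 mm, window in its underside, carrying handle on top, about 0.4 kg; origin at the centre of its underside (the window), x along its 180 mm, z up. The handle is a bar along x, 112 long, 18 wide, 14 high, its centre 79 mm above the origin, 30 mm free under it, 78 mm clear between its two posts
- tube_rack: white rack full of capped tubes, 200 x 70 mm (200 along its x), 115 mm high to the caps, loose; origin under its centre
- beaker: glass beaker, 68 mm across, 95 mm high, loose; origin under its centre
- water_bottle: clear drinking bottle with black cap, 72 mm across, 188 mm high, loose; origin under its centre
- mouse: black computer mouse, 100 x 58 x 32 mm, loose; origin under its centre
- dishes: stack of three clear round dishes, 90 mm across, 45 mm high, loose; origin under its centre
- pen_pot: grey pen pot, 76 mm across, pens up to about 160 mm high, loose; origin under its centre
- stapler: stapler, 125 x 30 x 34 mm (125 along its x), loose; origin under its centre
Not all that is in view belongs to the job. Leave any turquoise look-alike of the lamp alone.

How it is judged:
By the outcome, as a careful person would: the job done as asked, in the order asked, and still so for the second after the job is handed in, while the arm keeps its last pose, push and grip.
It also fails if it takes over 54 s, if anything falls off the work surface, if the arm or the gripper's body presses on something with over 40 N, if the wrist force passes 120 N, or if a joint passes its speed limit or range.

## Working session

There is one attempt and no reset: what is moved stays moved. The work goes in short steps, Python scripts to look and compute and a tool call to move; the robot and the scene stay as the last step left them, time stands still between calls to the robot, and variables do not carry over. Pictures are saved under pics/ and viewed, at most 10 in all, crops included, and the job is handed in when it is done.

Besides the shell and the picture viewer there is one more tool, called after "Request:" as name(argument=value, ...) on one line, values as JSON. drive_tool: Moves the arm, as the interface text tells. Its arguments: {"type":"object","properties":{"motion":{"type":"array","items":{"type":"array","items":{"type":"number"}}},"claw":{"type":"number"}},"required":["motion"]}

```bash
mkdir -p pics; ls; cat > h.py <<'E'
from plant import *
import numpy as np, cv2, pickle
def shot(n,f=None):
    s=snapshot(n)
    if f: cv2.imwrite('pics/'+f,s['frame'][:,:,::-1]); 
    pickle.dump(s,open('/tmp/%s.pkl'%n,'wb'))
    return s
def load(n): return pickle.load(open('/tmp/%s.pkl'%n,'rb'))
def ray(s,px):
    K=np.array([[s['fx'],0,s['cx']],[0,s['fy'],s['cy']],[0,0,1]])
    p=cv2.undistortPoints(np.array(px,float).reshape(-1,1,2),K,np.array(s['distortion'],float)).reshape(-1,2)
    d=np.c_[p,np.ones(len(p))]
    return d@s['pose'][:3,:3].T, s['pose'][:3,3]
def plane(s,px,z):
    d,o=ray(s,px); return o+d*((z-o[2])/d[:,2])[:,None]
def depth(s,px):
    d,o=ray(s,px); px=np.array(px,int); return o+d*s['range_z'][px[:,1],px[:,0]][:,None]
E
python3 - <<'E'
from h import *
a=shot('top','a_top.png');b=shot('side','a_side.png')
for s in(a,b):print(s['pose'].round(3),s['fx'])
print(sense())
E
```

```text
pics
[[-0.029 -0.985  0.172  0.266]
 [-1.     0.026 -0.017 -0.114]
 [ 0.012 -0.172 -0.985  1.437]
 [ 0.     0.     0.     1.   ]] 496.20158502705357
[[ 0.997 -0.034  0.063  0.395]
 [-0.07  -0.629  0.774 -1.196]
 [ 0.013 -0.776 -0.63   1.035]
 [ 0.     0.     0.     1.   ]] 482.8556901224368
{'time_s': 0.1, 'joint_pos': array([ 1.15527563e+00,  3.08910895e-01,  1.63508261e+00, -3.38202587e-05,
        1.19967523e+00, -6.97133614e-02]), 'qvel': array([-0.00121115, -0.00064351, -0.00296231,  0.00094297, -0.00015898,
       -0.00091619]), 'tau': array([-3.91378999e-04, -4.16414094e+01, -2.77643681e+01, -2.34490044e-04,
        4.09401095e-03, -1.02474402e-05]), 'position': array([0.21158738, 0.58729839, 0.23015516]), 'ee_rot': array([ 1.72037294e-01,  9.85089890e-01, -1.01141989e-03, -2.34090768e-04]), 'wrist_force': array([-0.46774439, -0.26329882,  0.60783145]), 'ft_torque': array([-0.0002031 , -0.0023621 , -0.02470381]), 'gripper_force': 0.0, 'gripper_width': 0.08544127095780989}
```

View pics/a_top.png

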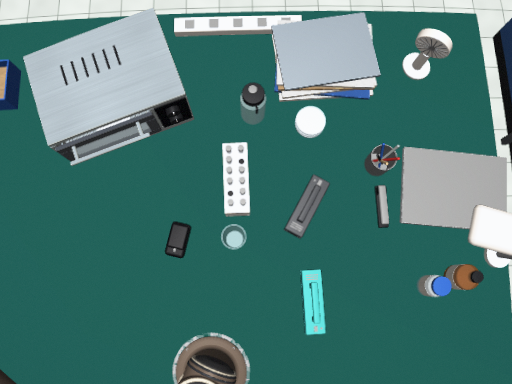

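View pics/a_side.png

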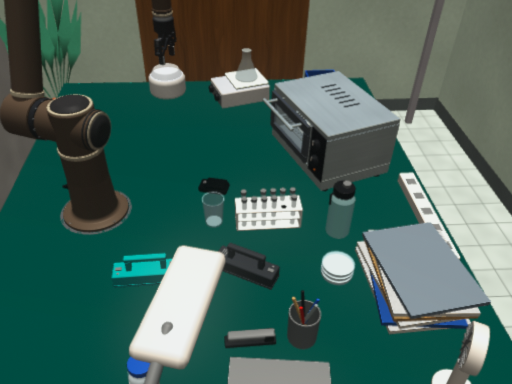

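The top view shows the oven at (110,80) with its handle bar from (72,157) to (147,126). Lamp candidates are the dark grey one at (307,207), the turquoise look-alike at (314,302), the stapler at (382,207) and the mouse at (178,240). I choose (307,207).

```bash
cat >> h.py <<'E'
def cloud(s,step=1):
    v,u=np.mgrid[0:384:step,0:512:step]; px=np.c_[u.ravel(),v.ravel()]
    ok=s['range_z'][px[:,1],px[:,0]]>0
    P=np.full((len(px),3),np.nan); P[ok]=depth(s,px[ok]); return P.reshape(u.shape+(3,))
E
python3 - <<'E'
from h import *
a=load('top');P=cloud(a);np.set_printoptions(precision=4,suppress=True)
def rect(name,x0,y0,x1,y1,zl,zh):
    m=np.zeros(P.shape[:2],bool);m[y0:y1,x0:x1]=1
    with np.errstate(invalid='ignore'): m&=(P[...,2]>zl)&(P[...,2]<zh)
    n,l,st,c=cv2.connectedComponentsWithStats(m.astype(np.uint8))
    k=1+np.argmax(st[1:,4]);q=P[l==k]
    r=cv2.minAreaRect((q[:,:2]*1000).astype(np.float32))
    print(name,len(q),'z',np.median(q[:,2]),'c',r[0],'wh',r[1],'ang',r[2]);return r
r=rect('oven',0,0,200,180,.22,.25);print(cv2.boxPoints(r))
rect('handle',60,115,160,165,.18,.215)
rect('lamp',280,165,335,245,.03,.06)
rect('lamp all',280,165,335,245,.015,.1)
rect('lamp handle',280,165,335,245,.07,.1)
rect('tube',210,130,260,225,.09,.14)
rect('tubeall',210,130,260,225,.02,.14)
rect('beaker',215,215,255,260,.03,.14)
rect('bottle',230,75,275,130,.05,.25)
rect('mouse',160,215,195,260,.01,.1)
rect('pot',360,140,405,180,.05,.2)
rect('stap',370,180,395,232,.015,.2)
rect('dish',290,100,330,140,.02,.1)
rect('turq',295,265,330,340,.015,.1)
# intensity-based handle bar, at z=.198
print(plane(a,[[72,157],[147,126]],.198))
b=load('side');cr=cv2.resize(a['frame'][60:270,20:350],None,fx=2.4,fy=2.4,interpolation=cv2.INTER_CUBIC)[:,:,::-1]
cv2.imwrite('pics/crop1.png',cr[:600,:800])
E
```

```text
oven 13557 z 0.23515002944540653 c (795.7365112304688, 260.27301025390625) wh (276.0375671386719, 381.7364807128906) ang 19.572280883789062
[[601.7524 393.8771]
 [729.6326  34.1975]
 [989.7206 126.6689]
 [861.8405 486.3485]]
handle 1155 z 0.20363223957934062 c (624.4038696289062, 246.6392822265625) wh (69.45320892333984, 267.7090759277344) ang 16.76350212097168
lamp 955 z 0.04184503657353433 c (462.0709533691406, -284.3597106933594) wh (56.455238342285156, 179.11692810058594) ang 59.5948371887207
lamp all 1225 z 0.04285706766957542 c (462.0838317871094, -284.3377685546875) wh (56.50611114501953, 179.11692810058594) ang 59.5948371887207
lamp handle 253 z 0.08553363560455507 c (461.7841491699219, -284.14056396484375) wh (18.358463287353516, 108.8313217163086) ang 59.63444137573242
tube 39 z 0.11406392893664452 c (584.6146850585938, -65.23506164550781) wh (15.34238052368164, 15.560574531555176) ang 30.170427322387695
tubeall 1764 z 0.07572082149946846 c (542.1719970703125, -82.75159454345703) wh (197.94837951660156, 69.96942138671875) ang 0.9426549673080444
beaker 219 z 0.08164524519110
[... 290 characters left out ...]
4373779296875, 87.44776153564453) wh (59.38103103637695, 100.78569030761719) ang 75.0143051147461
pot 501 z 0.08958123131703011 c (584.5764770507812, -502.78424072265625) wh (75.95821380615234, 77.37386322021484) ang 34.75335693359375
stap 365 z 0.03262741864441199 c (455.8953857421875, -508.8965148925781) wh (115.43254852294922, 28.931978225708008) ang 2.0870766639709473
dish 770 z 0.044324817461567245 c (713.52587890625, -306.5675354003906) wh (88.2047348022461, 90.88605499267578) ang 60.591453552246094
turq 1346 z 0.04258099783391889 c (190.78602600097656, -291.0165710449219) wh (179.4368896484375, 57.238224029541016) ang 2.4638779163360596
[[0.5825 0.34   0.198 ]
 [0.6595 0.1419 0.198 ]]
```

View pics/crop1.png

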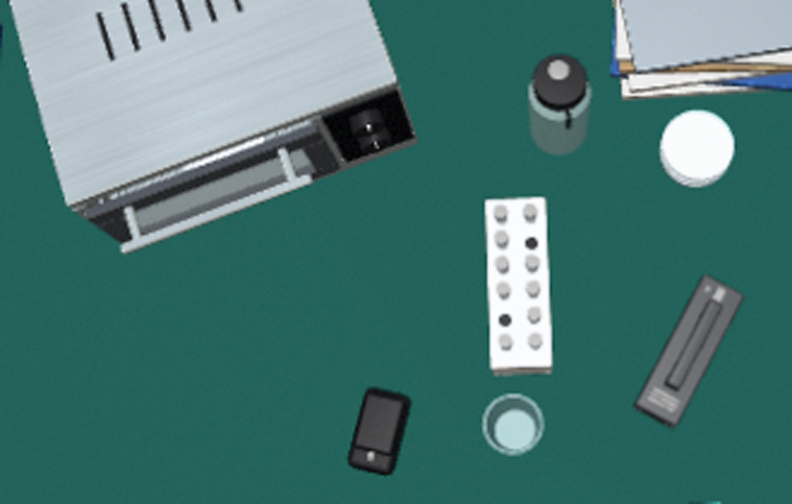

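Request:
drive_tool(motion=[[0,0,-0.2,0,0,1],[0,0,-0.2,0,0,1],[0,0,-0.2,0,0,1],[0,0,-0.2,0,0,1],[0,0,-0.2,0,0,1],[0,0,-0.2,0,0,1],[0,0,-0.2,0,0,1],[0,0,-0.2,0,0,1],[0,0,-0.2,0,0,1],[0,0,-0.2,0,0,1],[0,0,-0.2,0,0,1]], claw=1)

```text
time_s: 1.02
position: [0.2117, 0.5876, 0.2968]
ee_rot: [0.577, 0.817, -0.001, 0.0]
wrist_force: [0.4, -0.2, -0.6]
gripper_width: 0.0854
gripper_force: 0.0
```

Request:
drive_tool(motion=[[-0.8,0.3,0,0,0,0],[-0.8,0.3,0,0,0,0],[-0.8,0.3,0,0,0,0],[-0.8,0.3,0,0,0,0],[-0.8,0.3,0,0,0,0],[-0.8,0.3,0,0,0,0],[-0.8,0.3,0,0,0,0],[-0.8,0.3,0,0,0,0],[-0.8,0.3,0,0,0,0],[-0.8,0.3,0,0,0,0],[-0.8,0.3,0,0,0,0],[-0.8,0.3,0,0,0,0],[-0.8,0.3,0,0,0,0],[-0.8,0.3,0,0,0,0],[-0.8,0.3,0,0,0,0],[-0.8,0.3,0,0,0,0],[-0.8,0.3,0,0,0,0],[-0.8,0.3,0,0,0,0],[-0.8,0.3,0,0,0,0],[0,0,0,0,0,0]])

```text
time_s: 2.68
position: [0.5294, 0.2132, 0.2967]
ee_rot: [0.577, 0.817, -0.001, 0.001]
wrist_force: [0.1, 0.1, -0.3]
gripper_width: 0.0854
gripper_force: 0.0
```

Look from close by with the wrist camera and measure the handle bar.

```bash
cat >> h.py <<'E'
OX=np.array([.9422,.335,0]);OY=np.array([-.335,.9422,0]);O0=np.array([.6535,.2574,0])
def inoven(P): return np.stack([(P-O0)@OX,(P-O0)@OY,P[...,2]],-1)
E
python3 - <<'E'
from h import *
np.set_printoptions(precision=4,suppress=True)
for n in('wrist','side'):
    s=shot(n,'b_%s.png'%n);Q=inoven(cloud(s)).reshape(-1,3);Q=Q[~np.isnan(Q[:,0])]
    top=Q[(Q[:,2]>.228)&(Q[:,2]<.24)&(Q[:,0]<.15)&(Q[:,0]>-.05)&(abs(Q[:,1])<.13)]
    print(n,'top',len(top),np.percentile(top[:,0],[0.5,2]) if len(top) else '')
    h=Q[(Q[:,0]>-.08)&(Q[:,0]<-.028)&(Q[:,2]>.175)&(Q[:,2]<.215)&(abs(Q[:,1])<.13)]
    if len(h):
        print(len(h),np.median(h,0),np.percentile(h,[2,98],axis=0))
        for l,r in((-.1,-.05),(-.05,0),(0,.05),(.05,.1)):
            g=h[(h[:,1]>l)&(h[:,1]<r)]; print(l,len(g),np.median(g,0) if len(g) else '', g[:,2].max() if len(g) else '')
print(sense()['position'],s['pose'][:3,3])
E
```

```text
wrist top 24420 [-0.0007 -0.0003]
3271 [-0.0572  0.0347  0.2037] [[-0.062  -0.101   0.1991]
 [-0.0326  0.1066  0.2057]]
-0.1 459 [-0.0584 -0.0761  0.204 ] 0.2067863570395856
-0.05 606 [-0.0579 -0.0238  0.2037] 0.20620118145485083
0 733 [-0.0576  0.0258  0.2037] 0.20589089970224828
0.05 1211 [-0.0553  0.0853  0.2035] 0.2065375331540073
side top 1638 [-0.0045 -0.0024]
189 [-0.0598 -0.0137  0.2017] [[-0.0655 -0.111   0.1954]
 [-0.0294  0.0996  0.2068]]
-0.1 54 [-0.0577 -0.0878  0.2016] 0.2068603133856639
-0.05 35 [-0.0603 -0.0256  0.2019] 0.206147176734915
0 34 [-0.0616  0.024   0.2025] 0.20799081486445525
0.05 48 [-0.0574  0.0833  0.2015] 0.20618799161491075
[0.527  0.216  0.2966] [ 0.3951 -1.1963  1.0347]
```

View pics/b_wrist.png

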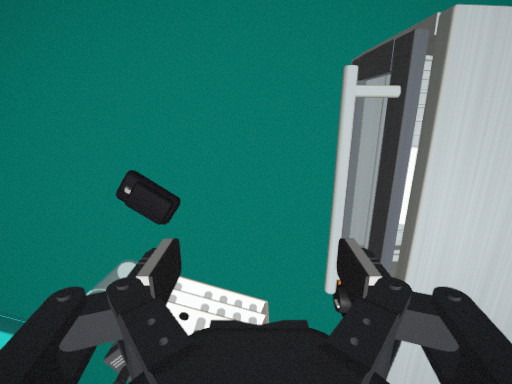

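Wrist view: the bar runs from (350,70) to (332,290), which is 56 mm in front of the oven body with its top at z 0.204, as it should be. I hook one open finger behind it.

Request:
drive_tool(motion=[[0,0.4,0,0,0,0],[0,0.4,0,0,0,0],[0,0.4,0,0,0,0],[0,0.4,0,0,0,0],[0,0,0,0,0,0],[0,0,0.5,0,0,0],[0,0,0.5,0,0,0],[0,0,0.5,0,0,0],[0,0,0.5,0,0,0],[0,0,0.5,0,0,0],[0,0,0.5,0,0,0],[0,0,0.5,0,0,0],[0,0,0.5,0,0,0],[0,0,0.5,0,0,0],[0,0,0,0,0,0],[0,0,0,0,0,0]])

```text
time_s: 4.12
position: [0.5703, 0.2332, 0.1613]
ee_rot: [0.575, 0.818, -0.001, -0.001]
wrist_force: [0.8, -0.2, 0.6]
gripper_width: 0.0849
gripper_force: 0.0
```

Request:
drive_tool(motion=[[0,-0.13,0.1,-0.5,0,0],[0,-0.13,0.1,-0.5,0,0],[0,-0.13,0.1,-0.5,0,0],[0,-0.13,0.1,-0.5,0,0],[0,-0.13,0.1,-0.5,0,0],[0,-0.13,0.1,-0.5,0,0],[0,-0.13,0.1,-0.5,0,0],[0,-0.13,0.1,-0.5,0,0],[0,-0.13,0.1,-0.5,0,0],[0,-0.13,0.1,-0.5,0,0],[0,-0.13,0.1,-0.5,0,0],[0,-0.13,0.1,-0.5,0,0],[0,-0.13,0.1,-0.5,0,0],[0,-0.13,0.1,-0.5,0,0],[0,0,-1,0,0,0],[0,0,-1,0,0,0],[0,0,-1,0,0,0],[0,0,-1,0,0,0],[0,0,0,0,0,0]])

```text
time_s: 5.7
position: [0.4751, 0.1984, 0.2178]
ee_rot: [0.551, 0.785, 0.231, 0.163]
wrist_force: [1.2, 0.5, 1.1]
gripper_width: 0.0857
gripper_force: 0.0
```

```bash
python3 - <<'E'
from h import *
s=shot('side','c_side.png');shot('top')
print(sense()['position'],sense()['ee_rot'])
E
```

```text
[0.47438667 0.19804407 0.21351141] [0.55212318 0.7855311  0.22858773 0.16077477]
```

View pics/c_side.png

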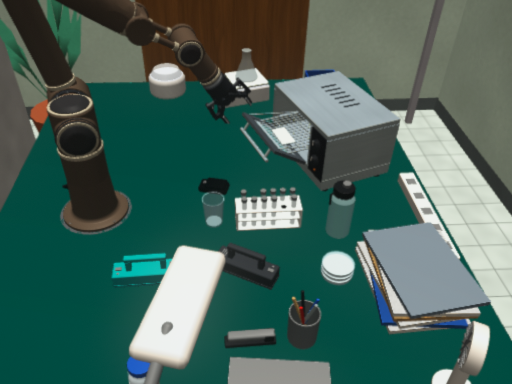

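The side view shows the door down or nearly so, with the rack out and the plate at (284,135). The finger is free. I right the tool and raise it.

Request:
drive_tool(motion=[[0,0,-0.4,0.95,0,0],[0,0,-0.4,0.95,0,0],[0,0,-0.4,0.95,0,0],[0,0,-0.4,0.95,0,0],[0,0,-0.4,0.95,0,0],[0,0,-0.4,0.95,0,0],[0,0,-0.4,0.95,0,0],[0,0,-0.4,0.5,0,0],[0,0,0,0,0,-0.9],[0,0,0,0,0,-0.9],[0,0,0,0,0,-0.9],[0,0,0,0,0,-0.9],[0,0,0,0,0,-0.9],[0,0,0,0,0,-0.9],[0,0,0,0,0,-0.9],[0,0,0,0,0,-0.9],[0,0,0,0,0,-0.9],[0,0,0,0,0,-0.6],[0,0,0,0,0,0]])

```text
time_s: 7.38
position: [0.4473, 0.1883, 0.299]
ee_rot: [0.261, 0.965, -0.004, -0.006]
wrist_force: [0.2, 0.1, -0.1]
gripper_width: 0.0856
gripper_force: 0.0
```

```bash
cat >> h.py <<'E'
from scipy.spatial.transform import Rotation as Ro
def delta(p,yaw):   # yaw: world angle of tool y, tool pointing down
    st=sense();R=Ro.from_quat(st['ee_rot']);yv=np.array([np.cos(yaw),np.sin(yaw),0]);zv=np.array([0,0,-1.])
    T=Ro.from_matrix(np.c_[np.cross(yv,zv),yv,zv])
    print('pos',st['position'].round(4),'shift units',((R.inv().apply(np.array(p)-st['position']))/.03).round(2),'after turn',(T.inv().apply(np.array(p)-st['position'])/.03).round(2),'turn units',((R.inv()*T).as_rotvec()/.08).round(2),'j',st['joint_pos'].round(2))
def plate(n='top'):
    s=shot(n);Q=cloud(s);q=inoven(Q);hsv=cv2.cvtColor(s['frame'],cv2.COLOR_RGB2HSV)
    m=(q[...,2]>.108)&(q[...,2]<.128)&(q[...,0]>-.13)&(q[...,0]<.02)&(abs(q[...,1])<.11)&(hsv[...,2]>170)&(hsv[...,1]<40)
    m=cv2.morphologyEx(m.astype(np.uint8),cv2.MORPH_OPEN,np.ones((3,3)))
    k,l,st,c=cv2.connectedComponentsWithStats(m);i=1+np.argmax(st[1:,4]);P=Q[l==i]
    px=np.argwhere(l==i)[:,::-1]; W=plane(s,px,.118)
    r=cv2.minAreaRect((W[:,:2]*1000).astype(np.float32)); print(n,len(P),'z',np.median(P[:,2]),r, 'oven',inoven(np.array([r[0][0]/1e3,r[0][1]/1e3,.118])).round(4));return r
E
python3 - <<'E'
from h import *
delta([.462,-.2843,.30],np.radians(59.6))
plate('top');plate('side')
Q=inoven(cloud(load('side'))).reshape(-1,3);g=Q[(Q[:,0]>-.22)&(Q[:,0]<-.09)&(abs(Q[:,1])<.12)&(Q[:,2]>.01)]
for a in np.arange(-.22,-.09,.01):
    h=g[(g[:,0]>a)&(g[:,0]<a+.01)]; print(round(a,2),len(h),np.percentile(h[:,2],[50,95]).round(3) if len(h) else '')
E
```

```text
pos [0.4473 0.1883 0.299 ] shift units [ -8.37 -13.35   0.03] after turn [ -8.39 -13.34  -0.03] turn units [-0.14 -0.12  0.02] j [ 0.31 -0.02  1.87 -0.    1.31 -0.73]
top 636 z 0.11782605221364728 ((601.578125, 219.2036895751953), (52.11149978637695, 99.53822326660156), 16.278480529785156) oven [-0.0617 -0.0186  0.118 ]
side 222 z 0.11799546059981364 ((599.8345947265625, 218.34193420410156), (51.98798751831055, 99.02861785888672), 14.531728744506836) oven [-0.0636 -0.0188  0.118 ]
-0.22 223 [0.51  0.606]
-0.21 187 [0.507 0.603]
-0.2 157 [0.496 0.601]
-0.19 144 [0.383 0.6  ]
-0.18 37 [0.351 0.441]
-0.17 38 [0.387 0.413]
-0.16 137 [0.076 0.39 ]
-0.15 230 [0.044 0.08 ]
-0.14 141 [0.076 0.08 ]
-0.13 90 [0.076 0.08 ]
-0.12 105 [0.074 0.081]
-0.11 190 [0.077 0.117]
-0.1 145 [0.074 0.116]
```

Plate at (0.6015, 0.219), z 0.118, size 52×99, long axis at about 106°: plausible. The door is level with its face at 0.075. On to the lamp.

Request:
drive_tool(motion=[[-0.5,-0.8,0,0,0,0],[-0.5,-0.8,0,0,0,0],[-0.5,-0.8,0,0,0,0],[-0.5,-0.8,0,0,0,0],[-0.5,-0.8,0,0,0,0],[-0.5,-0.8,0,0,0,0],[-0.5,-0.8,0,0,0,0],[-0.5,-0.8,0,0,0,0],[-0.5,-0.8,0,0,0,0],[-0.5,-0.8,0,0,0,0],[-0.5,-0.8,0,0,0,0],[-0.5,-0.8,0,0,0,0],[-0.5,-0.8,0,0,0,0],[-0.5,-0.8,0,0,0,0],[-0.5,-0.8,0,0,0,0],[-0.5,-0.8,0,0,0,0],[-0.4,-0.5,0,0,0,0],[0,0,0,-0.1,-0.1,0],[0,0,0,0,0,0]])

```text
time_s: 9.07
position: [0.4629, -0.2841, 0.3014]
ee_rot: [0.263, 0.965, 0.0, -0.001]
wrist_force: [-0.2, 0.7, 0.2]
gripper_width: 0.085
gripper_force: 0.0
```

```bash
python3 - <<'E'
from h import *
s=shot('wrist','d_wrist.png');P=cloud(s)
def rect(zl,zh):
    with np.errstate(invalid='ignore'): m=(P[...,2]>zl)&(P[...,2]<zh)&(np.hypot(P[...,0]-.462,P[...,1]+.284)<.13)
    k,l,st,c=cv2.connectedComponentsWithStats(m.astype(np.uint8));q=P[l==1+np.argmax(st[1:,4])]
    r=cv2.minAreaRect((q[:,:2]*1000).astype(np.float32));print(np.median(q[:,2]),r)
rect(.07,.1);rect(.02,.1)
delta([.462,-.2843,.079-.019],np.radians(59.6))
E
```

```text
0.08650927526079921 ((459.46893310546875, -286.575439453125), (17.138219833374023, 109.30778503417969), 59.720211029052734)
0.04305787154697854 ((460.0906982421875, -286.1495666503906), (56.093021392822266, 178.5001983642578), 60.026641845703125)
pos [ 0.4629 -0.2832  0.3015] shift units [-0.01 -0.04  8.05] after turn [ 0.01 -0.05  8.05] turn units [-0.   -0.02 -0.01] j [-0.63  0.09  1.75 -0.    1.3  -1.67]
```

View pics/d_wrist.png

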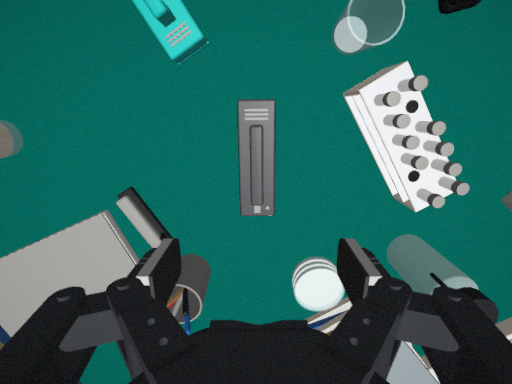

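The wrist view shows the dark grey lamp at (256,157), handle along the image column and clear between the fingers. The turquoise one is at (170,25) and is left alone. I descend and grip.

Request:
drive_tool(motion=[[0,-0.08,0,0,0,0],[0,0,0.7,0,0,0],[0,0,0.7,0,0,0],[0,0,0.7,0,0,0],[0,0,0.7,0,0,0],[0,0,0.7,0,0,0],[0,0,0.7,0,0,0],[0,0,0.7,0,0,0],[0,0,0.7,0,0,0],[0,0,0.7,0,0,0],[0,0,0.5,0,0,0],[0,0,0.4,0,0,0],[0,0,0.4,0,0,0],[0,0,0.4,0,0,0],[0,0,0,0,0,0],[0,0,0,0,0,0]])

```text
time_s: 10.45
position: [0.4617, -0.2855, 0.0618]
ee_rot: [0.262, 0.965, -0.0, -0.001]
wrist_force: [-0.2, -0.2, -0.6]
gripper_width: 0.0856
gripper_force: 0.0
```

Request:
drive_tool(motion=[[0,0,0,0,0,0],[0,0,0,0,0,0],[0,0,0,0,0,0],[0,0,0,0,0,0],[0,0,0,0,0,0],[0,0,0,0,0,0],[0,0,0,0,0,0],[0,0,0,0,0,0],[0,0,0,0,0,0],[0,0,0,0,0,0],[0,0,0,0,0,0],[0,0,0,0,0,0]], claw=0)

```text
time_s: 11.45
position: [0.4621, -0.2865, 0.0628]
ee_rot: [0.262, 0.965, -0.001, 0.0]
wrist_force: [-2.6, -1.6, 5.7]
gripper_width: 0.017
gripper_force: 59.7
```

Request:
drive_tool(motion=[[0,0,-0.2,0,0,0],[0,0,-0.4,0,0,0],[0,0,-0.6,0,0,0],[0,0,-0.6,0,0,0],[0,0,-0.6,0,0,0],[0,0,-0.6,0,0,0],[0,0,-0.6,0,0,0],[0,0,-0.6,0,0,0],[0,0,-0.6,0,0,0],[0,0,-0.6,0,0,0],[0,0,-0.6,0,0,0],[0,0,-0.6,0,0,0],[0,0,-0.6,0,0,0],[0,0,-0.5,0,0,0],[0,0,-0.2,0,0,0],[0,0,0,0,0,0]])

```text
time_s: 12.78
position: [0.4626, -0.2856, 0.3008]
ee_rot: [0.262, 0.965, -0.001, 0.001]
wrist_force: [-0.2, 0.4, -4.2]
gripper_width: 0.0167
gripper_force: 59.0
```

Request:
drive_tool(motion=[[0,0,0,0,0,0.3],[0,0,0,0,0,0.6],[0,0,0,0,0,0.6],[0,0,0,0,0,0.6],[0,0,0,0,0,0.6],[0,0,0,0,0,0.6],[0,0,0,0,0,0.6],[0,0,0,0,0,0.6],[0,0,0,0,0,0.6],[0,0,0,0,0,0.6],[0,0,0,0,0,0.6],[0,0,0,0,0,0.6],[0,0,0,0,0,0.6],[0,0,0,0,0,0.6],[0,0,0,0,0,0.6],[0,0,0,0,0,0.6],[0,0,0,0,0,0.2],[0,0,0,0,0,0],[0,0,0,0,0,0]])

```text
time_s: 14.37
position: [0.4615, -0.2852, 0.298]
ee_rot: [0.601, 0.799, -0.001, -0.001]
wrist_force: [-0.5, 1.0, -4.2]
gripper_width: 0.0169
gripper_force: 58.9
```

```bash
python3 - <<'E'
from h import *
delta([.6015,.219,.29],np.radians(16.));print(sense()['wrist_force'],sense()['ft_torque'],sense()['gripper_width'])
E
```

```text
pos [ 0.4615 -0.2852  0.298 ] shift units [14.85  9.15  0.26] after turn [14.87  9.12  0.27] turn units [-0.02 -0.01  0.03] j [-0.63  0.09  1.75 -0.    1.3  -0.91]
[-0.46075367  0.96339435 -4.21311633] [ 0.01233156 -0.01315714 -0.0107354 ] 0.016887200869926726
```

Request:
drive_tool(motion=[[0.3,0.2,0,0,0,0],[0.5,0.3,0,0,0,0],[0.8,0.5,0,0,0,0],[0.8,0.5,0,0,0,0],[0.8,0.5,0,0,0,0],[0.8,0.5,0,0,0,0],[0.8,0.5,0,0,0,0],[0.8,0.5,0,0,0,0],[0.8,0.5,0,0,0,0],[0.8,0.5,0,0,0,0],[0.8,0.5,0,0,0,0],[0.8,0.5,0,0,0,0],[0.8,0.5,0,0,0,0],[0.8,0.5,0,0,0,0],[0.8,0.5,0,0,0,0],[0.8,0.5,0,0,0,0],[0.8,0.5,0,0,0,0],[0.8,0.5,0,0,0,0],[0.8,0.5,0,0,0,0],[0.4,0.2,0,0,0,0]])

```text
time_s: 16.03
position: [0.6041, 0.2219, 0.2983]
ee_rot: [0.6, 0.8, 0.001, -0.001]
wrist_force: [0.6, 0.4, -3.2]
gripper_width: 0.0167
gripper_force: 59.1
```

Request:
drive_tool(motion=[[0,0,0,0,0,0],[0,0,0,0,0,0],[0,0,0,0,0,0]])

```text
time_s: 16.28
position: [0.6035, 0.217, 0.2982]
ee_rot: [0.601, 0.799, -0.001, 0.0]
wrist_force: [0.2, 0.6, -5.7]
gripper_width: 0.0167
gripper_force: 59.1
```

```bash
python3 - <<'E'
from h import *
delta([.6015,.219,.29],np.radians(16.))
s=shot('side','e_side.png');w=shot('wrist','e_wrist.png');
cv2.imwrite('pics/e.png',cv2.resize(np.hstack([s['frame'],w['frame']])[:,:,::-1],(800,300)))
# lamp box as seen
for n in('side','wrist'):
    P=cloud(load(n));q=P[(np.abs(P[...,0]-.6015)<.09)&(np.abs(P[...,1]-.219)<.12)&(P[...,2]>.22)&(P[...,2]<.30)]
    h=load(n)['frame'][(np.abs(P[...,0]-.6015)<.09)&(np.abs(P[...,1]-.219)<.12)&(P[...,2]>.22)&(P[...,2]<.30)]
    o=inoven(q); k=o[:,0]<-.005; q=q[k]
    print(n,len(q),q.min(0),q.max(0)); 
    r=cv2.minAreaRect((q[:,:2]*1000).astype(np.float32));print(r)
    t=q[(q[:,2]>.265)&(q[:,2]<.29)]
    if len(t)>20:
        A=np.c_[t[:,:2]-t[:,:2].mean(0),np.ones(len(t))];print('plane',np.linalg.lstsq(A,t[:,2],rcond=None)[0],cv2.minAreaRect((t[:,:2]*1000).astype(np.float32)))
E
```

```text
pos [0.6035 0.217  0.2982] shift units [ 0.08 -0.04  0.27] after turn [ 0.08 -0.05  0.27] turn units [-0.03  0.02  0.03] j [ 0.28  0.29  1.52 -0.    1.33 -0.  ]
side 790 [0.5509787  0.1186851  0.22841597] [0.68173629 0.30146161 0.29986312]
((590.5294189453125, 206.64537048339844), (91.39246368408203, 189.77914428710938), 37.194610595703125)
plane [0.06717251 0.04303003 0.27641994] ((600.9500122070312, 213.24525451660156), (59.055702209472656, 183.3866424560547), 15.775464057922363)
wrist 10609 [0.55173528 0.13866308 0.27311214] [0.64087287 0.30978215 0.2999788 ]
((601.0887451171875, 222.83343505859375), (56.349998474121094, 167.5830841064453), 16.2709903717041)
plane [-0.00852276 -0.00297311  0.27844187] ((601.0887451171875, 222.83343505859375), (56.349998474121094, 167.5830841064453), 16.2709903717041)
```

View pics/e.png

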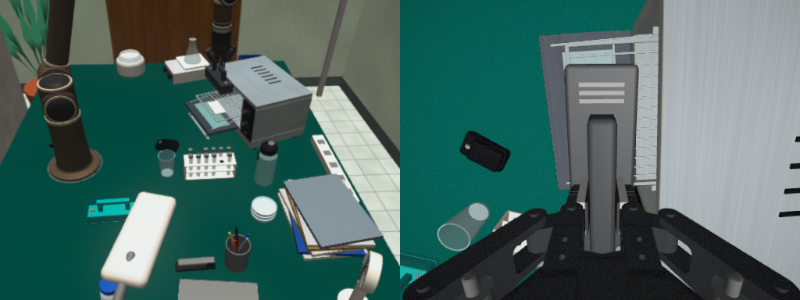

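The wrist view shows the lamp level (top at z 0.278, underside 0.236), held at (600,130) of the pair image over the rack and parallel to the plate at 16.3°. I correct by about 2 mm and descend 98 mm.

Request:
drive_tool(motion=[[0.08,-0.05,0,0,0,0],[0,0,0.2,0,0,0],[0,0,0.3,0,0,0],[0,0,0.3,0,0,0],[0,0,0.3,0,0,0],[0,0,0.3,0,0,0],[0,0,0.3,0,0,0],[0,0,0.3,0,0,0],[0,0,0.3,0,0,0],[0,0,0.3,0,0,0],[0,0,0.2,0,0,0],[0,0,0.2,0,0,0],[0,0,0.1,0,0,0],[0,0,0.1,0,0,0],[0,0,0,0,0,0],[0,0,0,0,0,0],[0,0,0,0,0,0],[0,0,0,0,0,0]])

```text
time_s: 17.88
position: [0.6024, 0.2194, 0.2033]
ee_rot: [0.601, 0.799, -0.0, 0.001]
wrist_force: [0.3, -0.3, -5.1]
gripper_width: 0.0168
gripper_force: 59.0
```

```bash
python3 - <<'E'
from h import *
delta([.601,.219,.2],np.radians(16.))
w=shot('wrist');s=shot('side')
P=cloud(w);m=(np.abs(P[...,0]-.6015)<.07)&(np.abs(P[...,1]-.219)<.12)&(P[...,2]>.165)&(P[...,2]<.195)
t=P[m];t=t[inoven(t)[:,0]<-.015]
A=np.c_[t[:,:2]-t[:,:2].mean(0),np.ones(len(t))];print('plane',np.linalg.lstsq(A,t[:,2],rcond=None)[0],cv2.minAreaRect((t[:,:2]*1000).astype(np.float32)))
cv2.imwrite('pics/f.png',np.hstack([cv2.resize(s['frame'][70:190,220:350],(433,400)),cv2.resize(w['frame'],(367,400))])[:,:,::-1])
E
```

```text
pos [0.6024 0.2194 0.2033] shift units [-0.   -0.05  0.11] after turn [-0.   -0.05  0.11] turn units [0.01 0.01 0.02] j [ 0.28  0.36  1.62 -0.    1.16  0.  ]
plane [-0.00714049 -0.00164615  0.18341513] ((599.7577514648438, 225.5823974609375), (56.40614700317383, 167.3861541748047), 16.19416046142578)
```

View pics/f.png

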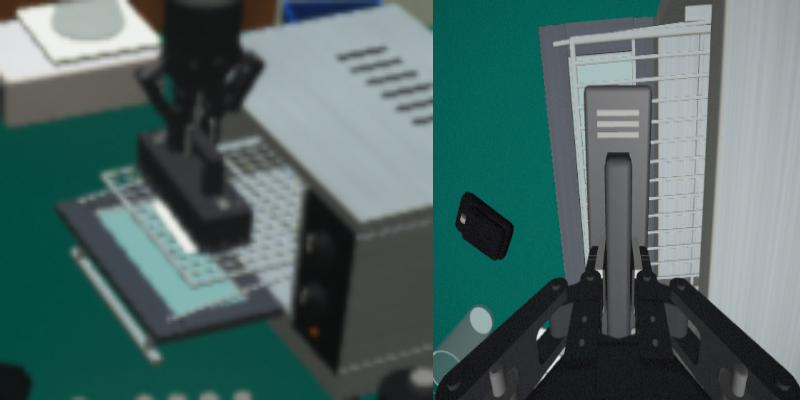

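The side crop shows the lamp level over the plate, with the plate's white front strip visible at (175,225). The underside is about 23 mm above the coating. Small trim, then a check of the strip.

Request:
drive_tool(motion=[[0,-0.04,0.09,0,0,0],[0,0,0,0,0,0],[0,0,0,0,0,0],[0,0,0,0,0,0],[0,0,0,0,0,0]])

```text
time_s: 18.4
position: [0.6008, 0.2189, 0.1999]
ee_rot: [0.601, 0.799, -0.001, 0.0]
wrist_force: [0.0, -0.2, -4.3]
gripper_width: 0.0169
gripper_force: 59.0
```

```bash
python3 - <<'E'
from h import *
delta([.601,.219,.2],np.radians(16.))
np.set_printoptions(precision=4,suppress=True)
s=shot('side');hsv=cv2.cvtColor(s['frame'],cv2.COLOR_RGB2HSV);m=np.zeros((384,512),np.uint8);m[115:160,255:300]=1
m&=((hsv[...,2]>195)&(hsv[...,1]<40)).astype(np.uint8)
k,l,st,c=cv2.connectedComponentsWithStats(m);i=1+np.argmax(st[1:,4]);W=plane(s,np.argwhere(l==i)[:,::-1],.118)
c=np.array([.601,.219,.118]);a=np.array([-.276,.961,0]);b=np.array([.961,.276,0]);
print(st[i],'long',((W-c)@a).min(),((W-c)@a).max(),'across',((W-c)@b).min(),((W-c)@b).max())
w=shot('wrist');P=cloud(w);t=P[(np.abs(P[...,0]-.6015)<.07)&(np.abs(P[...,1]-.219)<.12)&(P[...,2]>.165)&(P[...,2]<.19)];print('underside',np.median(t[:,2])-.042)
E
```

```text
pos [0.6008 0.2189 0.1999] shift units [ 0.    0.01 -0.  ] after turn [ 0.    0.01 -0.  ] turn units [-0.01  0.01  0.02] j [ 0.28  0.37  1.62 -0.    1.15  0.  ]
[266 131  11  15  38] long -0.04621530819375849 0.047760983210866796 across -0.025217886562925534 -0.01668607049619225
underside 0.13809756283703684
```

The plate has not moved (visible ends at −46 and +48 mm, front edge at −25 mm from the lamp's centre). The lamp's underside is at 0.138, which is 20 mm above the coating.

```bash
python3 -c "
from plant import *
print(job_done())"
```

```text
the job is handed in; nothing more can be done
None
```

I handed the job in at about 18 s with the oven door fully down and the plate still on the rack; the lamp is held level, lengthways and centred over it, measured about 20 mm above the coating.

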